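Pack the polishing kit tray

TASK

Pack the polishing kit into the plywood tray, everything lying along the tray's short side: the silver air coupler down in the trough between the two red V-rests, the red polishing bar in the pocket of the black insert, the wooden rubbing block in the pocket of the green insert, and the white pencil grinder across both V-rests with its body between them, above the coupler, which must therefore go in before it. Leave the look-alikes (the black pencil grinder, the all-brass coupler and the smaller red rubbing block) lying where they are. All of these lie singly on the front half of the bench, before and beside the tray; the heap of hose and tools at the back right is not part of the job.

Things in the scene. Friction and masses are not known exactly. Their poses are not given: they have to be found in the camera images.
- tray: Fixed plywood tray, 148 (x) x 236 mm (y), rim 20 mm. Origin: centre of underside, z up; floor at z 8. Middle lane: felt coupler trough 104 (x) x 42 (y), fence tops z 17; inserts at y +76 and -76. At x +61 and -61, y 0: red V-rests, 90 degree V's of 6 mm rod open upward, bottoms z 45, arm ends z 63, 36 mm apart in y. A grinder on them covers the trough; its body has 8 mm of play along x.
- bar_insert: Black moulded insert, 130 (x) x 66 (y) x 14 mm, fixed in one of the tray's outer lanes (left or right varies), for the polishing bar. Origin: centre of its underside, on the tray's floor, 8 mm above the bench; axes as the tray's. Pocket 122 (x) x 59 mm (y), grey felt, floor 3 mm and wall tops 14 mm above the origin.
- block_insert: Green moulded insert, 130 (x) x 66 (y) x 14 mm, fixed in the tray's other outer lane, for the wooden block. Origin: centre of its underside, on the tray's floor, 8 mm above the bench; axes as the tray's. Pocket 92 (x) x 61 mm (y), cork floor 3 mm and wall tops 14 mm above the origin.
- white_grinder_center (a point): White pencil air grinder, red-brown tip, 202 mm, 0.36 kg, lying down. Point: middle of the round body on its axis, 14 mm above the bench; 56 mm when on the V-rests. y axis: along the tool, nose to tail. Body 27 mm thick, y -50 to +50; neck 12 mm thick to y -73, tip ends y -118; tail 15 mm thick to y +84. Thin lever at its side. Grasp across the body (along its x). Either way round.
- silver_coupler_center (a point): Air coupler, silver sleeve and brass-yellow nipple, 88 mm long (y axis), 25 mm thick, lying down. Point: its centre, 12.5 mm above its underside. The 24 mm wide sleeve runs from y -44 to +9 mm, the thin nipple to y +44. Grasp across the sleeve (along x), about 12 mm to the -y side of the point. Lies in the trough either way round.
- polishing_bar_center (a point): Bar of red polishing compound, smooth, worn and wavy on top, 106 mm long (y axis), 43 mm wide (x axis), 33 mm high, 0.35 kg. Point: its centre, half-way up. Grasp across its width. Lies either way round.
- wood_block_center (a point): Brown wooden rubbing block, 76 mm long (y axis), 45 mm wide (x axis), 30 mm high. Point: its centre, half-way up. Grasp across its width. Lies either way round.
- black_grinder_center (a point): Look-alike, stays: pencil grinder with a dark grey body and a pink stone in its nose, 207 mm long, 30 mm thick. Point: middle of its body; y axis along the tool.
- brass_coupler_center (a point): Look-alike, stays: quick coupler brass-yellow all over, 88 mm long (y axis), 25 mm thick. Point: its centre.
- red_block_center (a point): Look-alike, stays: rubbing block faced in red abrasive, straight-edged, 90 mm long (y axis), 36 mm wide, 27 mm high, smaller than the polishing bar. Point: its centre.

How it is judged (in metres and radians):
At the end, for the whole second after the job is handed in: Coupler, bar and block flat in their pockets (centres within 12 mm, along the tray's x within 0.3 rad); white grinder in both V-rests (12 mm along, 8 mm across, 0.12 rad, either way round); all released and at rest; each look-alike within 30 mm of its start (x of silver_coupler_center in the frame of tray between -0.012 and 0.012 m and y of silver_coupler_center in the frame of tray between -0.012 and 0.012 m and z of silver_coupler_center in the frame of tray between 0.0165 and 0.0245 m and angle between the y axis of each of silver_coupler_center, polishing_bar_center, wood_block_center and the x axis of tray, either way round below 0.3 rad and linear speed of each of silver_coupler, polishing_bar, wood_block, white_grinder below 0.02 m/s and x of polishing_bar_center in the frame of bar_insert between -0.012 and 0.012 m and y of polishing_bar_center in the frame of bar_insert between -0.012 and 0.012 m and z of polishing_bar_center in the frame of bar_insert between 0.0155 and 0.0235 m and x of wood_block_center in the frame of block_insert between -0.012 and 0.012 m and y of wood_block_center in the frame of block_insert between -0.012 and 0.012 m and z of wood_block_center in the frame of block_insert between 0.014 and 0.022 m and x of white_grinder_center in the frame of tray between -0.012 and 0.012 m and y of white_grinder_center in the frame of tray between -0.008 and 0.008 m and z of white_grinder_center in the frame of tray between 0.051 and 0.061 m and angle between the y axis of white_grinder_center and the x axis of tray, either way round below 0.12 rad and distance of each of black_grinder_center, brass_coupler_center, red_block_center from where it was at the start of the episode below 0.03 m); the robot touches nothing.
It also fails if it takes over 109 s, if anything falls off the work surface, if the arm or the gripper's body presses on something with over 40 N, if the wrist force passes 120 N, or if a joint passes its speed limit or range.

ROBOT

A 6-joint arm with a two-finger parallel gripper is mounted at the origin on a cart in front of the work surface, level with it; the furniture and walls round the work are solid. World frame = base frame: x ahead of the robot, y to its left, z up, the work surface at z = 0. Lengths are in m, angles in degrees, forces in N, time in s.
With the tool pointing down it reaches from about 0.375 to 0.9 m from the base axis. Payload 3.1 kg.
Tool frame: the origin (TCP) lies on the centre line of the jaws, within the pads' length; the fingertips stand finger_overhang ahead of it and the grasp point (between the pads) lies 5 mm behind it (finger_overhang is the distance from the TCP to the fingertips, in m); z points along the fingers, y is the line along which they close (so a half turn about z gives the same grasp; the last joint's range is limited). The gripper opens to 87 mm and grips with 3 to 60 N. Pads are 19 mm wide; open, the fingers measure 117 mm over their backs; the gripper's body (75 mm by 190 mm) begins 51 mm behind the grasp point.
Start: joints at [-83.68, 30.224, 82.088, -0, 67.689, -10.227], TCP at [0.178, -0.599, 0.237] pointing down, gripper open.
Joint ranges: [-176.69, 176.69], [-43.24, 126.21], [12.49, 139.97], [-82, 262], [0, 151.66], [-163.58, 163.58]. Speed limits (degrees/s): [159.86, 159.86, 180, 180, 180, 180].

INTERFACE

Orientations are given as a 3x3 rotation matrix whose columns are the frame's x, y, z axes.
In Python, from rig import read_state, capture, calibration, hand_in, finger_overhang gives the robot as it stands.
- The arm moves only by the tool send_rows, never from a script. Its argument "plan" is a list of rows, each a list of 5 numbers: the closure in counts, from 0 (fully open) to 255 (shut), then the shift along the tool's x, y, z in m, then the turn about the tool's z in rad. A call has 1 to 20 rows; each row shifts and turns the commanded pose from where the row before left it, along the tool's axes as they then stand; what a row does not reach is not made up. A row lasts 1/12 s, in which the tool goes at most 41.7 mm and 7.16 degrees, less where a joint would pass 70% of its speed; a pose out of reach is approached as far as the arm can. A call is refused whole if a number of a shift passes 0.0417 or a number of a turn 0.125, either way. A call with a gripper value outside its range is refused whole. The fingers move at their own pace and stop on an object; the grip force is fixed at half the most. Time passes only in rows, so rows that do not move let the fingers close. It gives the time, the measured TCP pose, the force, the opening and the grip force at its end, in the units of the state.
- read_state(): the state, without advancing time (a new reading comes with each control period).
- capture(name): name is "side" or "top"; returns (picture, depth): 400x640x3 uint8, blue, green, red; 400x640 float32, m along the optical axis (not along the pixel's ray), 0 where there is no reading.
- calibration(name): a dict with "fx", "fy", "cx", "cy" (pixels), "xyz" and "rotation" of the camera in the world. Camera axes: x right, y down, z forward; pixel columns grow to the right and rows downward; lengths in m; the calibration is good to about 2 mm. A picture is of the moment at which its call begins. calibration takes no time and is no camera call.
- hand_in(): hands the job in; it is judged then, once.
The state is a dict: "time_s": time; "joint_positions": joint angles; "qvel": joint speeds; "tau": joint torques, N m; "position": TCP position; "tcp_rot": TCP orientation; "force": force on the tool from outside, world axes, zero at the start; "moment": the same for the moment, N m; "opening": opening from 0.0 (shut) to 1.0 (fully open); "grasp_force": force on a finger pad.
Only numpy, scipy, OpenCV 4.12 (cv2) and the standard library are available. Lean on these libraries where they do the work, as an engineer would, in place of code of your own. Each camera call takes 0.05 s, during which the arm holds its last target. There are 200 camera calls.

## Working session

There is one attempt and no reset: what is moved stays moved. The work goes in short steps, Python scripts to look and compute and a tool call to move; the robot and the scene stay as the last step left them, time stands still between calls to the robot, and variables do not carry over. Pictures are saved under pics/ and viewed, at most 14 in all, crops included, and the job is handed in when it is done.

Besides the shell and the picture viewer there is one more tool, called after ">>>" as name([rows], argument=value, ...), one row to a line, values as JSON. send_rows: Moves the arm, as the interface text tells. Its arguments: {"type":"object","properties":{"plan":{"type":"array","items":{"type":"array","items":{"type":"number"}}}},"required":["plan"]}

```bash
mkdir -p pics; ls; python3 - <<'E'
from rig import *
import cv2, numpy as np
s=read_state(); print(s["time_s"],s["position"],np.round(s["tcp_rot"],3),finger_overhang)
for n in("top","side"):
    p,d=capture(n); cv2.imwrite(f"pics/{n}0.png",p); np.savez(f"{n}0.npz",p=p,d=d)
    c=calibration(n); print(n,{k:np.round(v,3).tolist() for k,v in c.items()})
E
```

```text
pics
0.0 [ 0.17795054 -0.59843004  0.23559692] [[ 0.959  0.285 -0.   ]
 [ 0.285 -0.959  0.002]
 [ 0.    -0.002 -1.   ]] 0.014
top {'fx': 382.036, 'fy': 382.036, 'cx': 316.312, 'cy': 200.432, 'xyz': [0.419, 0.019, 0.964], 'rotation': [[0.023, -0.991, 0.131], [-1.0, -0.025, -0.007], [0.01, -0.131, -0.991]]}
side {'fx': 401.834, 'fy': 401.834, 'cx': 320.686, 'cy': 203.12, 'xyz': [0.072, 0.988, 0.614], 'rotation': [[-0.9, -0.224, 0.374], [-0.435, 0.41, -0.802], [0.026, -0.884, -0.466]]}
```

View pics/top0.png

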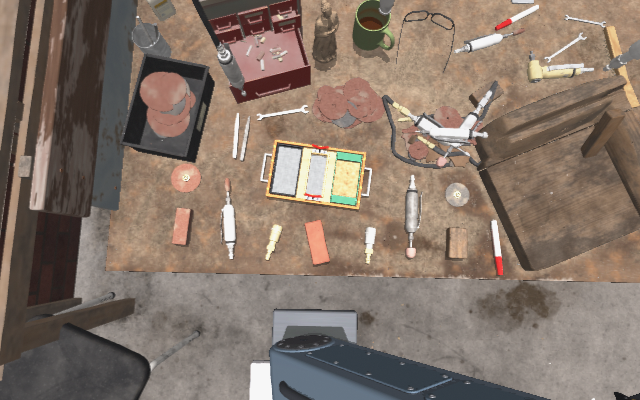

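View pics/side0.png

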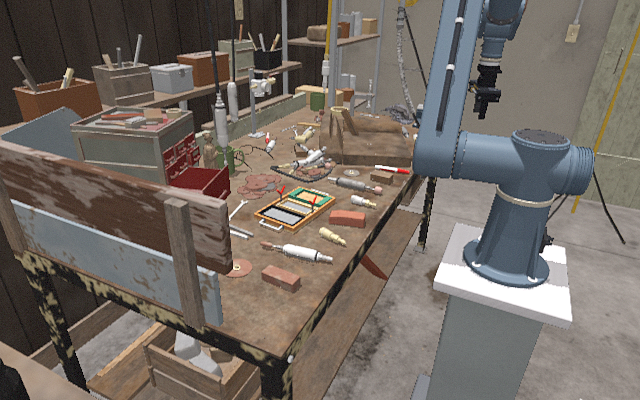

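The top view shows, left to right: red piece (181,226), white grinder (229,220), coupler (273,241), red piece (317,242), coupler (370,244), black grinder (411,218) and wood block (457,243). The tray is at (318,175), black insert on the left and green on the right. The side view adds no detail on these. Next I'll zoom in and segment by height.

```bash
cat > h.py <<'E'
import cv2, numpy as np
from rig import *
def cloud(d,n="top"):
    c=calibration(n); v,u=np.mgrid[:400,:640]
    P=np.stack([(u-c["cx"])/c["fx"]*d,(v-c["cy"])/c["fy"]*d,d],-1)
    W=P@np.array(c["rotation"]).T+np.array(c["xyz"]); W[d==0]=np.nan; return W
def blobs(W,lo=.008,box=(0.25,.6,-.45,.45),amin=60):
    m=((W[...,2]>lo)&(W[...,2]<.1)&(W[...,0]>box[0])&(W[...,0]<box[1])&(W[...,1]>box[2])&(W[...,1]<box[3])).astype(np.uint8)
    n,L,st,ce=cv2.connectedComponentsWithStats(m)
    for i in range(1,n):
        if st[i,4]<amin: continue
        w=W[L==i]; r=cv2.minAreaRect((w[:,:2]*1000).astype(np.float32))
        print("px",ce[i].round(),"n",st[i,4],"c",np.round(r[0],1),"size",np.round(r[1],1),"ang",round(r[2],1),"ztop",np.percentile(w[:,2],[50,95]).round(4))
E
python3 - <<'E'
from h import *
z=np.load("top0.npz"); W=cloud(z["d"]); 
print("bench z",[np.round(W[v,u],3) for v,u in((260,200),(260,340),(260,430),(215,260))])
blobs(W)
cv2.imwrite("pics/c0.png",cv2.resize(z["p"][130:275,160:480],None,fx=2.5,fy=2.5,interpolation=cv2.INTER_CUBIC))
E
```

```text
bench z [array([0.39 , 0.297, 0.   ]), array([ 0.398, -0.051, -0.002]), array([ 0.403, -0.276,  0.   ]), array([ 0.506,  0.153, -0.001])]
px [229. 221.] n 637 c [496.1 230.4] size [199.4  35.2] ang 3.3 ztop [0.022  0.0279]
px [318. 191.] n 2056 c [566.5  16. ] size [276.   74.8] ang 87.7 ztop [0.013  0.0234]
px [412. 216.] n 755 c [ 504.1 -228.4] size [ 39.4 190.2] ang 86.2 ztop [0.0247 0.0304]
px [498. 195.] n 520 c [ 558.1 -433.2] size [84.7 34.6] ang 1.5 ztop [0.0431 0.0496]
px [182. 226.] n 594 c [472.6 341.8] size [36.7 89.5] ang 86.6 ztop [0.0264 0.0294]
px [317. 242.] n 737 c [441.5   8.6] size [105.4  41.9] ang 13.4 ztop [0.0312 0.0342]
px [497. 247.] n 324 c [ 439.7 -439.4] size [133.7  15.5] ang 4.9 ztop [0.0135 0.0172]
px [273. 239.] n 268 c [438.3 117.4] size [24.2 87.9] ang 73.9 ztop [0.0209 0.0255]
px [369. 242.] n 272 c [ 436.6 -120.7] size [24.4 87.8] ang 84.3 ztop [0.0206 0.0255]
px [457. 243.] n 648 c [ 447.7 -339. ] size [51.3 75.8] ang 89.3 ztop [0.0292 0.0323]
```

View pics/c0.png

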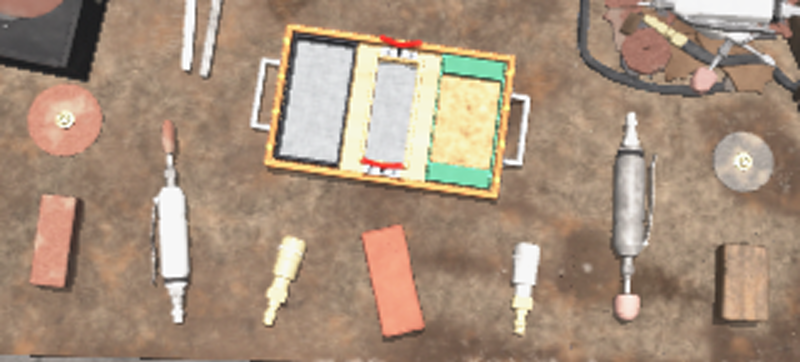

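The crop confirms it: white grinder at (172,235), silver coupler at (525,270), polishing bar at (393,280) and wood block at (742,283) are the targets. The red block (54,242), brass coupler and black grinder stay. Next: refined poses from the top surfaces, plus the tray.

```bash
cat >> h.py <<'E'
def rect(W,box,lo,hi=.1,mask=None):
    m=(W[...,2]>lo)&(W[...,2]<hi)&(W[...,0]>box[0])&(W[...,0]<box[1])&(W[...,1]>box[2])&(W[...,1]<box[3])
    if mask is not None: m&=mask
    w=W[m]; (c,s,a)=cv2.minAreaRect((w[:,:2]*1000).astype(np.float32))
    if s[0]<s[1]: a+=90   # a = direction of long side, deg in world
    a=(a+90)%180-90
    return np.round(c,1),np.round(s,1),round(a,1),len(w)
E
python3 - <<'E'
from h import *
z=np.load("top0.npz"); W=cloud(z["d"]); p=z["p"]
print("bar",rect(W,(.36,.52,-.06,.08),.027)); print("block",rect(W,(.36,.52,-.40,-.28),.026))
print("coup",rect(W,(.36,.52,-.16,-.08),.008)); print("coup sleeve",rect(W,(.36,.52,-.16,-.08),.0195))
print("grind body",rect(W,(.38,.62,.17,.29),.021)); print("grind all",rect(W,(.38,.62,.17,.29),.006))
hsv=cv2.cvtColor(p,cv2.COLOR_BGR2HSV); T=(.45,.75,-.15,.18)
h,s,v=cv2.split(hsv); o=(h>12)&(h<24)&(s>150)&(v>150)
c=calibration("top"); R=np.array(c["rotation"]); X=np.array(c["xyz"])
def ray(m,zz):
    vv,uu=np.nonzero(m); d=np.stack([(uu-c["cx"])/c["fx"],(vv-c["cy"])/c["fy"],np.ones(len(uu))],-1)@R.T
    return X+d*((zz-X[2])/d[:,2])[:,None]
for nm,m,zz in(("rim",o,.02),("green",(h>55)&(h<85)&(s>120),.022),("redV",((h<6)|(h>174))&(s>190)&(v>120),.06)):
    q=np.zeros_like(m); q[135:215,255:375]=m[135:215,255:375]
    q=ray(q,zz)[:,:2]*1000
    print(nm,len(q),cv2.minAreaRect(q.astype(np.float32)))
E
```

```text
bar (array([440.7,   8.3]), array([102.3,  41.7]), 13.5, 661)
block (array([ 447.5, -336.9]), array([44.9, 74.7]), -1.9, 553)
coup (array([ 436.6, -120.7]), array([24.4, 87.8]), -5.7, 272)
coup sleeve (array([ 447.2, -121.5]), array([20.7, 66.4]), -7.2, 159)
grind body (array([498. , 230.7]), array([183.8,  31.9]), 3.8, 352)
grind all (array([495.1, 230.3]), array([206. ,  35.2]), 3.3, 640)
rim 5 ((609.4222412109375, -33.570716857910156), (128.77975463867188, 138.87054443359375), 86.27678680419922)
green 0 ((0.0, 0.0), (0.0, 0.0), 0.0)
redV 43 ((611.0310668945312, 16.118309020996094), (36.78977584838867, 124.8470458984375), 82.10721588134766)
```

```bash
python3 - <<'E'
from h import *
z=np.load("top0.npz"); W=cloud(z["d"]); p=z["p"]
m=(W[...,2]>.006)&(W[...,0]>.36)&(W[...,0]<.62)&(W[...,1]>.17)&(W[...,1]<.29)&(W[...,2]<.1); w=W[m]*1000
for x in range(385,610,12):
    q=w[abs(w[:,0]-x)<6]
    if len(q): t=q[q[:,2]>q[:,2].max()-6]; print(x,"y",q[:,1].min().round(),q[:,1].max().round(),"zmax",q[:,2].max().round(),"ytop",t[:,1].mean().round(1))
print(w[:,0].min(),w[:,0].max())
# tray: outer outline of depth>8mm region, excluding handles via y crop & hsv samples
hsv=cv2.cvtColor(p,cv2.COLOR_BGR2HSV); print(hsv[141:152:2,275],hsv[158,330:350:4],hsv[170,265:275:2])
m=((W[...,2]>.008)&(W[...,2]<.1)).astype(np.uint8); k=np.zeros_like(m); k[135:215,255:375]=m[135:215,255:375]
k=cv2.morphologyEx(k,cv2.MORPH_CLOSE,np.ones((9,9)))
for op in(1,21,31):
    q=cv2.morphologyEx(k,cv2.MORPH_OPEN,np.ones((op,op))); v,u=np.nonzero(q)
    c=calibration("top"); R=np.array(c["rotation"]); X=np.array(c["xyz"])
    d=np.stack([(u-c["cx"])/c["fx"],(v-c["cy"])/c["fy"],np.ones(len(u))],-1)@R.T; P=(X+d*((.02-X[2])/d[:,2])[:,None])*1000
    print(op,cv2.minAreaRect(P[:,:2].astype(np.float32)))
E
```

```text
397 y 215.0 236.0 zmax 19.0 ytop 217.8
409 y 213.0 223.0 zmax 21.0 ytop 218.6
421 y 213.0 225.0 zmax 22.0 ytop 220.0
433 y 209.0 244.0 zmax 27.0 ytop 221.6
445 y 210.0 244.0 zmax 28.0 ytop 223.6
457 y 210.0 245.0 zmax 30.0 ytop 223.3
469 y 211.0 246.0 zmax 31.0 ytop 225.2
481 y 213.0 247.0 zmax 29.0 ytop 226.0
493 y 214.0 248.0 zmax 30.0 ytop 227.7
505 y 216.0 248.0 zmax 30.0 ytop 228.0
517 y 217.0 245.0 zmax 31.0 ytop 230.1
529 y 222.0 238.0 zmax 25.0 ytop 231.2
541 y 227.0 237.0 zmax 20.0 ytop 232.2
553 y 231.0 237.0 zmax 18.0 ytop 233.8
565 y 231.0 242.0 zmax 23.0 ytop 234.3
577 y 231.0 242.0 zmax 22.0 ytop 236.4
589 y 232.0 242.0 zmax 24.0 ytop 238.0
601 y 235.0 245.0 zmax 18.0 ytop 236.3
372.4506461659783 597.3922184731604
[[ 20 126 247]
 [ 18 131 246]
 [ 25 120 246]
 [ 27 119 246]
 [ 16 140 242]
 [ 12 144 174]] [[ 28  36 247]
 [ 27  44 247]
 [ 77 106 226]
 [ 76 108 220]
 [ 76 108 224]] [[ 14  79 168]
 [ 13  79 171]
 [ 12 117 183]
 [ 17 135 245]
 [ 11  39  72]]
1 ((611.61181640625, 13.7996826171875), (274.10186767578125, 150.42141723632812), 83.1231460571289)
21 ((611.6838989257812, 13.7874755859375), (274.01104736328125, 150.2092742919922), 83.22044372558594)
31 ((610.4971923828125, 15.060409545898438), (155.48069763183594, 248.19866943359375), 0.3814723789691925)
```

```bash
python3 - <<'E'
from h import *
z=np.load("top0.npz"); p=z["p"]; h,s,v=cv2.split(cv2.cvtColor(p,cv2.COLOR_BGR2HSV))
c=calibration("top"); R=np.array(c["rotation"]); X=np.array(c["xyz"])
for nm,m,zz in(("rim",(h>9)&(h<26)&(s>115)&(v>190),.02),("green",(h>65)&(h<85)&(s>90),.022)):
    q=np.zeros(m.shape,np.uint8); q[135:215,260:372]=m[135:215,260:372]
    n,L,st,_=cv2.connectedComponentsWithStats(q,connectivity=8)
    for i in np.argsort(-st[1:,4])[:2]+1:
        vv,uu=np.nonzero(L==i); d=np.stack([(uu-c["cx"])/c["fx"],(vv-c["cy"])/c["fy"],np.ones(len(uu))],-1)@R.T
        P=(X+d*((zz-X[2])/d[:,2])[:,None])*1000; print(nm,len(P),cv2.minAreaRect(P[:,:2].astype(np.float32)))
s=read_state(); print(s["time_s"])
E
```

```text
rim 300 ((549.722412109375, 10.076980590820312), (83.36866760253906, 248.58990478515625), 11.147643089294434)
rim 134 ((650.3953247070312, -59.88249969482422), (97.10383605957031, 52.77591323852539), 82.73493194580078)
green 176 ((547.4789428710938, -54.373992919921875), (63.5571403503418, 17.882909774780273), 82.23436737060547)
green 173 ((657.541015625, -67.92503356933594), (63.46413803100586, 18.74812889099121), 81.79473876953125)
0.1
```

```bash
cat >> h.py <<'E'
def go(x,y,z,yaw):
    s=read_state(); R=np.array(s["tcp_rot"]); th=np.degrees(np.arctan2(R[1,0],R[0,0]))
    d=np.array([x,y,z])-s["position"]; a=np.radians(yaw)
    print("t",round(s["time_s"],2),"pos",np.round(s["position"],4),"yaw",th.round(2),"| turn",np.radians(th-yaw).round(4),"shift after turn",np.round([d[0]*np.cos(a)+d[1]*np.sin(a),d[0]*np.sin(a)-d[1]*np.cos(a),-d[2]],4),"op",s["opening"],"gf",s["grasp_force"],"F",np.round(s["force"],1))
def tray(x,y): # tray-frame offset -> world (mm)
    a=np.radians(-7.5); return 611.5+x*np.cos(a)-y*np.sin(a), 14.5+x*np.sin(a)+y*np.cos(a)
E
```

>>> send_rows([
  [0, 0, 0, 0, 0.1],
  [0, 0, 0, 0, 0.1],
  [0, 0, 0, 0, 0.1],
  [0, 0, 0, 0, 0.103],
  [0, 0.0153, -0.036, 0.0097, 0],
  [0, 0.0153, -0.036, 0.0097, 0],
  [0, 0.0153, -0.036, 0.0097, 0],
  [0, 0.0153, -0.036, 0.0097, 0],
  [0, 0.0153, -0.036, 0.0097, 0],
  [0, 0.0153, -0.036, 0.0097, 0],
  [0, 0.0153, -0.036, 0.0097, 0],
  [0, 0.0153, -0.036, 0.0097, 0],
  [0, 0.0153, -0.036, 0.0097, 0],
  [0, 0.0153, -0.036, 0.0097, 0],
  [0, 0.0153, -0.036, 0.0097, 0],
  [0, 0.0153, -0.036, 0.0097, 0],
  [0, 0.0153, -0.036, 0.0097, 0],
  [0, 0.0153, -0.036, 0.0097, 0],
  [0, 0, 0, 0, 0],
  [0, 0, 0, 0, 0],
])

```text
time_s: 1.77
position: [0.4484, -0.1204, 0.1]
tcp_rot: [[0.994, -0.109, -0.002], [-0.109, -0.994, 0.001], [-0.002, -0.001, -1.0]]
force: [-0.7, -0.2, 0.8]
opening: 0.999
grasp_force: 0.0
```

```bash
python3 -c "
from h import *
go(.4485,-.1219,.023,-6.5)"
```

```text
t 1.77 pos [ 0.4484 -0.1204  0.1   ] yaw -6.23 | turn 0.0047 shift after turn [0.0003 0.0015 0.077 ] op 0.9990368362198184 gf 0.0 F [-0.7 -0.2  0.8]
```

>>> send_rows([
  [0, 0, 0.0015, 0.025, 0.004],
  [0, 0, 0, 0.025, 0],
  [0, 0, 0, 0.017, 0],
  [0, 0, 0, 0.01, 0],
  [0, 0, 0, 0, 0],
  [0, 0, 0, 0, 0],
  [255, 0, 0, 0, 0],
  [255, 0, 0, 0, 0],
  [255, 0, 0, 0, 0],
  [255, 0, 0, 0, 0],
  [255, 0, 0, 0, 0],
  [255, 0, 0, 0, 0],
  [255, 0, 0, 0, 0],
  [255, 0, 0, 0, 0],
  [255, 0, 0, 0, 0],
  [255, 0, 0, 0, 0],
  [255, 0, 0, 0, 0],
  [255, 0, 0, 0, 0],
])

```text
time_s: 3.27
position: [0.4481, -0.1242, 0.0237]
tcp_rot: [[0.993, -0.118, -0.0], [-0.118, -0.993, 0.0], [-0.0, -0.0, -1.0]]
force: [-0.5, 0.1, -0.3]
opening: 0.283
grasp_force: 29.9
```

```bash
python3 -c "
from h import *
x,y=tray(12,0)
go(x/1e3,y/1e3,.15,-7.5)"
```

```text
t 3.27 pos [ 0.4481 -0.1242  0.0237] yaw -6.77 | turn 0.0127 shift after turn [ 0.1559 -0.1588 -0.1263] op 0.28289869525526146 gf 29.857075810432434 F [-0.5  0.1 -0.3]
```

>>> send_rows([
  [255, 0, 0, -0.02, 0],
  [255, 0, 0, -0.03, 0],
  [255, 0, 0, -0.03, 0],
  [255, 0, 0, -0.03, 0.0127],
  [255, 0.02, -0.02, -0.0163, 0],
  [255, 0.025, -0.025, 0, 0],
  [255, 0.027, -0.027, 0, 0],
  [255, 0.027, -0.027, 0, 0],
  [255, 0.025, -0.025, 0, 0],
  [255, 0.02, -0.02, 0, 0],
  [255, 0.0119, -0.0148, 0, 0],
  [255, 0, 0, 0, 0],
  [255, 0, 0, 0, 0],
  [255, 0, 0, 0, 0],
])

```text
time_s: 4.43
position: [0.6218, 0.0126, 0.1493]
tcp_rot: [[0.991, -0.13, -0.003], [-0.13, -0.991, -0.0], [-0.003, 0.0, -1.0]]
force: [-0.5, 0.3, -1.3]
opening: 0.288
grasp_force: 29.9
```

```bash
python3 -c "
from h import *
x,y=tray(12,0)
go(x/1e3,y/1e3,.0327,-7.5)
p,d=capture('top'); cv2.imwrite('pics/c1.png',cv2.resize(p[120:260,230:430],None,fx=3,fy=3,interpolation=cv2.INTER_CUBIC))
"
```

```text
t 4.43 pos [0.6218 0.0126 0.1493] yaw -7.49 | turn 0.0001 shift after turn [ 0.0015 -0.0006  0.1166] op 0.28841347911148807 gf 29.858491122722626 F [-0.5  0.3 -1.3]
```

View pics/c1.png

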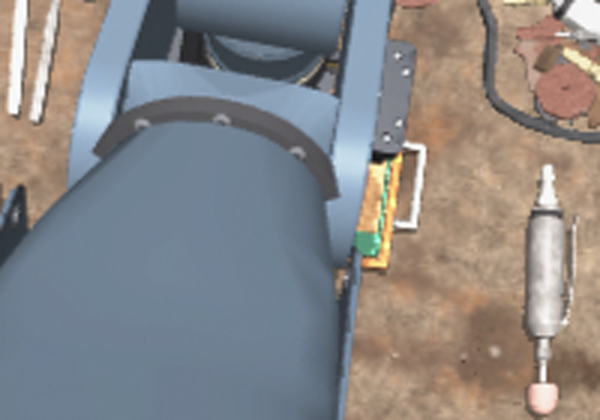

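The arm hides the tray (only its right edge shows, near (375,220)). I'll descend slowly and watch the force.

>>> send_rows([
  [255, 0.0015, -0.0006, 0.025, 0],
  [255, 0, 0, 0.03, 0],
  [255, 0, 0, 0.03, 0],
  [255, 0, 0, 0.0166, 0],
  [255, 0, 0, 0.008, 0],
  [255, 0, 0, 0.004, 0],
  [255, 0, 0, 0.003, 0],
  [255, 0, 0, 0, 0],
  [255, 0, 0, 0, 0],
])

```text
time_s: 5.23
position: [0.6258, 0.0129, 0.0347]
tcp_rot: [[0.991, -0.131, 0.002], [-0.131, -0.991, -0.0], [0.002, 0.0, -1.0]]
force: [0.9, 0.2, -1.5]
opening: 0.284
grasp_force: 29.9
```

>>> send_rows([
  [255, -0.002, 0, 0.002, 0],
  [255, 0, 0, 0, 0],
  [150, 0, 0, 0, 0],
  [150, 0, 0, 0, 0],
  [150, 0, 0, 0, 0],
  [150, 0, 0, 0, 0],
  [150, 0, 0, 0, 0],
  [150, 0, 0, 0, 0],
  [150, 0, 0, -0.01, 0],
  [150, 0, 0, -0.03, 0],
  [150, 0, 0, -0.04, 0],
  [0, 0, 0, -0.04, 0],
  [0, 0, 0, 0, 0],
])

```text
time_s: 6.32
position: [0.6285, 0.0128, 0.1605]
tcp_rot: [[0.991, -0.13, 0.017], [-0.13, -0.991, -0.003], [0.017, 0.0, -1.0]]
force: [1.1, -0.3, 0.8]
opening: 0.491
grasp_force: 0.0
```

```bash
python3 -c "
from h import *
go(.4415,.0083,.10,13.5)"
```

```text
t 6.32 pos [0.6285 0.0128 0.1605] yaw -7.49 | turn -0.3663 shift after turn [-0.1829 -0.0393  0.0605] op 0.4909961586950287 gf 0.0 F [ 1.1 -0.3  0.8]
```

>>> send_rows([
  [0, 0, 0, 0, -0.12],
  [0, 0, 0, 0, -0.12],
  [0, 0, 0, 0, -0.1263],
  [0, -0.03, -0.0065, 0, 0],
  [0, -0.035, -0.0075, 0.01, 0],
  [0, -0.035, -0.0075, 0.015, 0],
  [0, -0.035, -0.0075, 0.015, 0],
  [0, -0.03, -0.0065, 0.0105, 0],
  [0, -0.0179, -0.0038, 0.01, 0],
  [0, 0, 0, 0, 0],
  [0, 0, 0, 0, 0],
  [0, 0, 0, 0, 0],
])

```text
out of range: row 3 has -0.1263, outside -0.125 to 0.125
```

```bash
python3 -c "
from h import *
go(.4412,.0083,.027,13.5)"
```

```text
t 6.32 pos [0.6285 0.0128 0.1605] yaw -7.49 | turn -0.3663 shift after turn [-0.1832 -0.0394  0.1335] op 0.4909961586950287 gf 0.0 F [ 1.1 -0.3  0.8]
```

>>> send_rows([
  [0, 0, 0, 0, -0.122],
  [0, 0, 0, 0, -0.122],
  [0, 0, 0, 0, -0.122],
  [0, -0.03, -0.0065, 0, 0],
  [0, -0.035, -0.0075, 0.01, 0],
  [0, -0.035, -0.0075, 0.015, 0],
  [0, -0.035, -0.0075, 0.015, 0],
  [0, -0.03, -0.0065, 0.0105, 0],
  [0, -0.0179, -0.0038, 0.01, 0],
  [0, 0, 0, 0, 0],
  [0, 0, 0, 0, 0],
  [0, 0, 0, 0, 0],
])

```text
time_s: 7.32
position: [0.4387, 0.0085, 0.0917]
tcp_rot: [[0.973, 0.233, 0.005], [0.233, -0.973, -0.001], [0.004, 0.002, -1.0]]
force: [0.7, 0.4, 0.2]
opening: 1.0
grasp_force: 0.0
```

```bash
python3 -c "
from h import *
go(.4412,.0083,.027,13.5)"
```

```text
t 7.32 pos [0.4387 0.0085 0.0917] yaw 13.46 | turn -0.0007 shift after turn [0.0023 0.0008 0.0647] op 1.000490634352443 gf 0.0 F [0.7 0.4 0.2]
```

>>> send_rows([
  [0, 0.0023, 0.0008, 0.025, 0],
  [0, 0, 0, 0.025, 0],
  [0, 0, 0, 0.0147, 0],
  [0, 0, 0, 0, 0],
  [0, 0, 0, 0, 0],
  [255, 0, 0, 0, 0],
  [255, 0, 0, 0, 0],
  [255, 0, 0, 0, 0],
  [255, 0, 0, 0, 0],
  [255, 0, 0, 0, 0],
  [255, 0, 0, 0, 0],
  [255, 0, 0, 0, 0],
  [255, 0, 0, 0, 0],
  [255, 0, 0, 0, 0],
  [255, 0, 0, 0, 0],
])

```text
time_s: 8.57
position: [0.4389, 0.0085, 0.0264]
tcp_rot: [[0.972, 0.233, 0.001], [0.233, -0.972, -0.0], [0.001, 0.001, -1.0]]
force: [0.2, -2.1, 3.3]
opening: 0.481
grasp_force: 30.0
```

```bash
python3 -c "
from h import *
x,y=tray(0,76)
go(x/1e3,y/1e3,.15,-7.5)"
```

```text
t 8.57 pos [0.4389 0.0085 0.0264] yaw 13.48 | turn 0.3662 shift after turn [ 0.1704 -0.1045 -0.1236] op 0.48085121601274 gf 29.961620829999447 F [ 0.2 -2.1  3.3]
```

>>> send_rows([
  [255, 0, 0, -0.015, 0],
  [255, 0, 0, -0.025, 0],
  [255, 0, 0, -0.03, 0],
  [255, 0, 0, -0.03, 0.122],
  [255, 0, 0, -0.0236, 0.122],
  [255, 0, 0, 0, 0.122],
  [255, 0.02, -0.0122, 0, 0],
  [255, 0.03, -0.0183, 0, 0],
  [255, 0.033, -0.0202, 0, 0],
  [255, 0.033, -0.0202, 0, 0],
  [255, 0.03, -0.0183, 0, 0],
  [255, 0.0224, -0.0153, 0, 0],
  [255, 0, 0, 0, 0],
  [255, 0, 0, 0, 0],
  [255, 0, 0, 0, 0],
])

```text
time_s: 9.82
position: [0.6165, 0.0907, 0.1482]
tcp_rot: [[0.991, -0.13, -0.006], [-0.13, -0.991, 0.0], [-0.006, 0.001, -1.0]]
force: [0.1, -1.3, -3.1]
opening: 0.483
grasp_force: 30.0
```

```bash
python3 -c "
from h import *
x,y=tray(-2,76)
go(x/1e3,y/1e3,.0390,-7.5)"
```

```text
t 9.82 pos [0.6165 0.0907 0.1482] yaw -7.48 | turn 0.0003 shift after turn [0.003  0.0002 0.1092] op 0.4831505840610945 gf 29.950807504355907 F [ 0.1 -1.3 -3.1]
```

>>> send_rows([
  [255, 0.003, 0, 0.025, 0],
  [255, 0, 0, 0.03, 0],
  [255, 0, 0, 0.03, 0],
  [255, 0, 0, 0.012, 0],
  [255, 0, 0, 0.007, 0],
  [255, 0, 0, 0.005, 0],
  [255, 0, 0, 0, 0],
  [255, 0, 0, 0, 0],
])

```text
time_s: 10.48
position: [0.6228, 0.09, 0.0421]
tcp_rot: [[0.991, -0.131, 0.002], [-0.131, -0.991, -0.0], [0.002, -0.0, -1.0]]
force: [0.6, -0.4, -2.2]
opening: 0.484
grasp_force: 30.0
```

```bash
python3 -c "
from h import *
x,y=tray(-2,76)
go(x/1e3,y/1e3,.0390,-7.5)"
```

```text
t 10.48 pos [0.6228 0.09   0.0421] yaw -7.51 | turn -0.0002 shift after turn [-0.0033  0.0003  0.0031] op 0.48377844033014106 gf 29.950571078807116 F [ 0.6 -0.4 -2.2]
```

>>> send_rows([
  [255, -0.0033, 0, 0.0035, 0],
  [255, 0, 0, 0, 0],
  [255, 0, 0, 0, 0],
  [100, 0, 0, 0, 0],
  [100, 0, 0, 0, 0],
  [100, 0, 0, 0, 0],
  [100, 0, 0, 0, 0],
  [100, 0, 0, 0, 0],
  [100, 0, 0, -0.01, 0],
  [100, 0, 0, -0.03, 0],
  [100, 0, 0, -0.04, 0],
  [0, 0, 0, -0.03, 0],
  [0, 0, 0, 0, 0],
])

```text
time_s: 11.57
position: [0.6235, 0.0906, 0.1551]
tcp_rot: [[0.991, -0.13, 0.015], [-0.13, -0.991, -0.0], [0.015, -0.002, -1.0]]
force: [0.5, 0.1, 0.5]
opening: 0.687
grasp_force: 0.0
```

```bash
python3 -c "
from h import *
go(.4475,-.3375,.10,-1.9)"
```

```text
t 11.57 pos [0.6235 0.0906 0.1551] yaw -7.49 | turn -0.0975 shift after turn [-0.1617  0.4337  0.0551] op 0.6866209309252598 gf 0.0 F [0.5 0.1 0.5]
```

>>> send_rows([
  [0, 0, 0, 0, -0.0975],
  [0, -0.0135, 0.0361, 0, 0],
  [0, -0.0135, 0.0361, 0, 0],
  [0, -0.0135, 0.0361, 0, 0],
  [0, -0.0135, 0.0361, 0, 0],
  [0, -0.0135, 0.0361, 0, 0],
  [0, -0.0135, 0.0361, 0, 0],
  [0, -0.0135, 0.0361, 0, 0],
  [0, -0.0135, 0.0361, 0, 0],
  [0, -0.0135, 0.0361, 0.01, 0],
  [0, -0.0135, 0.0361, 0.015, 0],
  [0, -0.0135, 0.0361, 0.015, 0],
  [0, -0.0135, 0.0361, 0.015, 0],
  [0, 0, 0, 0, 0],
  [0, 0, 0, 0, 0],
  [0, 0, 0, 0, 0],
])

```text
time_s: 12.9
position: [0.442, -0.3366, 0.0924]
tcp_rot: [[0.999, -0.034, -0.0], [-0.034, -0.999, 0.001], [-0.0, -0.001, -1.0]]
force: [0.9, 0.5, 0.6]
opening: 0.998
grasp_force: 0.0
```

```bash
python3 - <<'E'
from h import *
go(.4475,-.3375,.027,-1.9)
p,d=capture('top'); W=cloud(d)
cv2.imwrite('pics/c2.png',cv2.resize(p[130:260,180:480],None,fx=2.6,fy=2.6,interpolation=cv2.INTER_CUBIC))
x,y=tray(0,76); print("bar",x,y,rect(W,((x-70)/1e3,(x+70)/1e3,(y-35)/1e3,(y+35)/1e3),.036,.06))
x,y=tray(0,0); print("coup",x,y,rect(W,((x-48)/1e3,(x+48)/1e3,(y-18)/1e3,(y+18)/1e3),.019,.04))
E
```

```text
t 12.9 pos [ 0.442  -0.3366  0.0924] yaw -1.96 | turn -0.0011 shift after turn [0.0055 0.0007 0.0654] op 0.9978779354406871 gf 0.0 F [0.9 0.5 0.6]
bar 621.4199906087239 89.84980946440959 (array([619.8,  91.2]), array([ 41.8, 103.1]), -7.0, 673)
coup 611.5 14.5 (array([611.9,  16.2]), array([24.8, 86.5]), -7.9, 253)
```

View pics/c2.png

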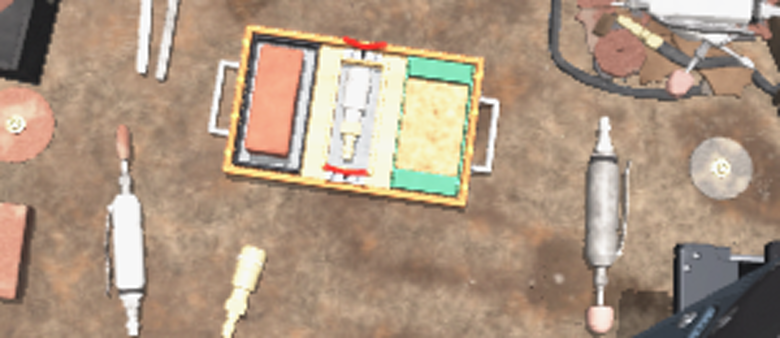

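The picture shows the bar flat in the black insert's pocket (275,98) and the coupler in the trough (355,105). The measured offsets are under 2 mm for both. Next, the wood block.

>>> send_rows([
  [0, 0.0055, 0.0007, 0.025, 0],
  [0, 0, 0, 0.025, 0],
  [0, 0, 0, 0.0154, 0],
  [0, 0, 0, 0, 0],
  [0, 0, 0, 0, 0],
  [255, 0, 0, 0, 0],
  [255, 0, 0, 0, 0],
  [255, 0, 0, 0, 0],
  [255, 0, 0, 0, 0],
  [255, 0, 0, 0, 0],
  [255, 0, 0, 0, 0],
  [255, 0, 0, 0, 0],
  [255, 0, 0, 0, 0],
  [255, 0, 0, 0, 0],
])

```text
time_s: 14.12
position: [0.4478, -0.3381, 0.0271]
tcp_rot: [[0.999, -0.033, 0.0], [-0.033, -0.999, -0.0], [0.0, 0.0, -1.0]]
force: [-1.1, 0.6, 1.7]
opening: 0.521
grasp_force: 29.9
```

```bash
python3 -c "
from h import *
x,y=tray(0,-76)
go(x/1e3,y/1e3,.15,-7.5)"
```

```text
t 14.12 pos [ 0.4478 -0.3381  0.0271] yaw -1.91 | turn 0.0975 shift after turn [ 0.1163 -0.2949 -0.1229] op 0.5207632733864459 gf 29.91420418024063 F [-1.1  0.6  1.7]
```

>>> send_rows([
  [255, 0, 0, -0.015, 0],
  [255, 0, 0, -0.025, 0],
  [255, 0, 0, -0.03, 0],
  [255, 0, 0, -0.03, 0.0975],
  [255, 0, 0, -0.0229, 0],
  [255, 0.0129, -0.0328, 0, 0],
  [255, 0.0129, -0.0328, 0, 0],
  [255, 0.0129, -0.0328, 0, 0],
  [255, 0.0129, -0.0328, 0, 0],
  [255, 0.0129, -0.0328, 0, 0],
  [255, 0.0129, -0.0328, 0, 0],
  [255, 0.0129, -0.0328, 0, 0],
  [255, 0.0129, -0.0328, 0, 0],
  [255, 0.0131, -0.0325, 0, 0],
  [255, 0, 0, 0, 0],
  [255, 0, 0, 0, 0],
  [255, 0, 0, 0, 0],
])

```text
time_s: 15.53
position: [0.6009, -0.0606, 0.1494]
tcp_rot: [[0.992, -0.13, -0.002], [-0.13, -0.992, -0.0], [-0.002, 0.0, -1.0]]
force: [-0.5, 0.4, -0.1]
opening: 0.523
grasp_force: 29.9
```

>>> send_rows([
  [255, 0, 0, 0.025, 0],
  [255, 0, 0, 0.03, 0],
  [255, 0, 0, 0.025, 0],
  [255, 0, 0, 0.01, 0],
  [255, 0, 0, 0, 0],
  [255, 0, 0, 0, 0],
])

```text
time_s: 16.03
position: [0.6013, -0.0618, 0.0598]
tcp_rot: [[0.991, -0.132, -0.001], [-0.132, -0.991, 0.0], [-0.001, -0.0, -1.0]]
force: [0.4, -0.4, 0.1]
opening: 0.518
grasp_force: 29.9
```

```bash
python3 -c "
from h import *
x,y=tray(0,-76)
go(x/1e3,y/1e3,.0395,-7.5)"
```

```text
t 16.03 pos [ 0.6013 -0.0618  0.0598] yaw -7.59 | turn -0.0016 shift after turn [ 0.0002 -0.001   0.0203] op 0.5183949008638054 gf 29.911948442459106 F [ 0.4 -0.4  0.1]
```

>>> send_rows([
  [255, 0, -0.001, 0.01, 0],
  [255, 0, 0, 0.007, 0],
  [255, 0, 0, 0.0035, 0],
  [255, 0, 0, 0, 0],
  [255, 0, 0, 0, 0],
  [90, 0, 0, 0, 0],
  [90, 0, 0, 0, 0],
  [90, 0, 0, 0, 0],
  [90, 0, 0, 0, 0],
  [90, 0, 0, 0, 0],
  [90, 0, 0, -0.01, 0],
  [90, 0, 0, -0.03, 0],
  [90, 0, 0, -0.04, 0],
  [0, 0, 0, -0.03, 0],
  [0, 0, 0, 0, 0],
])

```text
time_s: 17.28
position: [0.6062, -0.0608, 0.1568]
tcp_rot: [[0.991, -0.13, 0.014], [-0.13, -0.991, -0.004], [0.014, 0.002, -1.0]]
force: [-0.3, -0.5, -0.2]
opening: 0.725
grasp_force: 0.0
```

```bash
python3 -c "
from h import *
go(.478,.2275,.10,6)"
```

```text
t 17.28 pos [ 0.6062 -0.0608  0.1568] yaw -7.49 | turn -0.2354 shift after turn [-0.0974 -0.3001  0.0568] op 0.7246545218963453 gf 0.0 F [-0.3 -0.5 -0.2]
```

>>> send_rows([
  [0, 0, 0, 0, -0.1177],
  [0, 0, 0, 0, -0.1177],
  [0, -0.0108, -0.0333, 0, 0],
  [0, -0.0108, -0.0333, 0, 0],
  [0, -0.0108, -0.0333, 0, 0],
  [0, -0.0108, -0.0333, 0, 0],
  [0, -0.0108, -0.0333, 0, 0],
  [0, -0.0108, -0.0333, 0, 0],
  [0, -0.0108, -0.0333, 0.015, 0],
  [0, -0.0108, -0.0333, 0.02, 0],
  [0, -0.0108, -0.0333, 0.0218, 0],
  [0, 0, 0, 0, 0],
  [0, 0, 0, 0, 0],
  [0, 0, 0, 0, 0],
])

```text
time_s: 18.45
position: [0.4744, 0.2282, 0.093]
tcp_rot: [[0.994, 0.105, 0.001], [0.105, -0.994, -0.0], [0.001, 0.0, -1.0]]
force: [0.2, 0.1, 0.6]
opening: 0.998
grasp_force: 0.0
```

```bash
python3 - <<'E'
from h import *
go(.478,.2275,.019,6)
p,d=capture('top'); W=cloud(d)
x,y=tray(0,-76); print("block",x,y,rect(W,((x-70)/1e3,(x+70)/1e3,(y-35)/1e3,(y+35)/1e3),.035,.06))
E
```

```text
t 18.45 pos [0.4744 0.2282 0.093 ] yaw 6.03 | turn 0.0006 shift after turn [0.0035 0.0011 0.074 ] op 0.9983590600039508 gf 0.0 F [0.2 0.1 0.6]
block 601.5800093912761 -60.84980946440959 (array([601. , -58.5]), array([44.9, 75. ]), -8.2, 540)
```

>>> send_rows([
  [0, 0.0035, 0.0011, 0.025, 0],
  [0, 0, 0, 0.025, 0],
  [0, 0, 0, 0.016, 0],
  [0, 0, 0, 0.008, 0],
  [0, 0, 0, 0, 0],
  [0, 0, 0, 0, 0],
  [255, 0, 0, 0, 0],
  [255, 0, 0, 0, 0],
  [255, 0, 0, 0, 0],
  [255, 0, 0, 0, 0],
  [255, 0, 0, 0, 0],
  [255, 0, 0, 0, 0],
  [255, 0, 0, 0, 0],
  [255, 0, 0, 0, 0],
  [255, 0, 0, 0, 0],
  [255, 0, 0, 0, 0],
  [255, 0, 0, 0, 0],
  [255, 0, 0, 0, 0],
])

```text
time_s: 20.0
position: [0.4773, 0.2272, 0.0185]
tcp_rot: [[0.995, 0.104, -0.0], [0.104, -0.995, -0.0], [-0.0, 0.0, -1.0]]
force: [-0.4, -2.1, 0.2]
opening: 0.293
grasp_force: 30.0
```

```bash
python3 - <<'E'
from h import *
x,y=tray(0,0); go(x/1e3,y/1e3,.17,-7.5)
p,d=capture('top'); cv2.imwrite('pics/c3.png',cv2.resize(p[150:280,150:350],None,fx=3.5,fy=3.5,interpolation=cv2.INTER_CUBIC))
E
```

```text
t 20.0 pos [0.4773 0.2272 0.0185] yaw 5.99 | turn 0.2355 shift after turn [ 0.1608  0.1933 -0.1515] op 0.2928038108669949 gf 29.988509975373745 F [-0.4 -2.1  0.2]
```

View pics/c3.png

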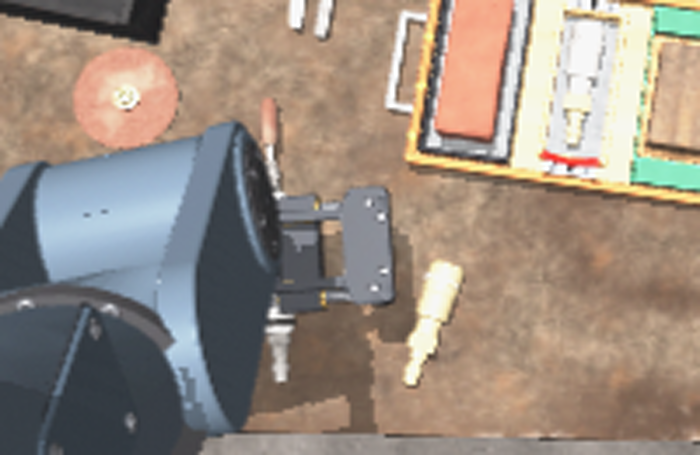

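The gripper holds the white grinder's body squarely, with its tip at (268,110) and tail at (280,365) in line with the tool. The block can be seen in the green pocket at (680,100). Now lift, turn and carry.

>>> send_rows([
  [255, 0, 0, -0.01, 0],
  [255, 0, 0, -0.02, 0],
  [255, 0, 0, -0.03, 0],
  [255, 0, 0, -0.03, 0.06],
  [255, 0, 0, -0.03, 0.06],
  [255, 0, 0, -0.0215, 0.06],
  [255, 0, 0, 0, 0.0555],
  [255, 0.01, 0.012, 0, 0],
  [255, 0.0201, 0.0242, 0, 0],
  [255, 0.0201, 0.0242, 0, 0],
  [255, 0.0201, 0.0242, 0, 0],
  [255, 0.0201, 0.0242, 0, 0],
  [255, 0.0201, 0.0242, 0, 0],
  [255, 0.0201, 0.0242, 0, 0],
  [255, 0.0201, 0.0242, 0, 0],
  [255, 0.01, 0.012, 0, 0],
  [255, 0, 0, 0, 0],
  [255, 0, 0, 0, 0],
  [255, 0, 0, 0, 0],
])

```text
time_s: 21.63
position: [0.6098, 0.016, 0.1596]
tcp_rot: [[0.991, -0.13, -0.003], [-0.13, -0.991, 0.001], [-0.003, -0.001, -1.0]]
force: [0.8, -0.1, -4.1]
opening: 0.3
grasp_force: 30.0
```

>>> send_rows([
  [255, 0, 0, 0.02, 0],
  [255, 0, 0, 0.02, 0],
  [255, 0, 0, 0.015, 0],
  [255, 0, 0, 0, 0],
  [255, 0, 0, 0, 0],
  [255, 0, 0, 0, 0],
])

```text
time_s: 22.13
position: [0.6116, 0.0157, 0.1059]
tcp_rot: [[0.992, -0.129, 0.001], [-0.129, -0.992, 0.0], [0.001, -0.0, -1.0]]
force: [-0.1, 0.5, -2.8]
opening: 0.295
grasp_force: 30.0
```

```bash
python3 - <<'E'
from h import *
x,y=tray(0,0); go(x/1e3,y/1e3,.0615,-7.5)
p,d=capture('side'); cv2.imwrite('pics/s3.png',cv2.resize(p[150:280,200:400],None,fx=3.5,fy=3.5,interpolation=cv2.INTER_CUBIC))
E
```

```text
t 22.13 pos [0.6116 0.0157 0.1059] yaw -7.43 | turn 0.0012 shift after turn [0.0001 0.0012 0.0444] op 0.2949035503849458 gf 29.985696226358414 F [-0.1  0.5 -2.8]
```

View pics/s3.png

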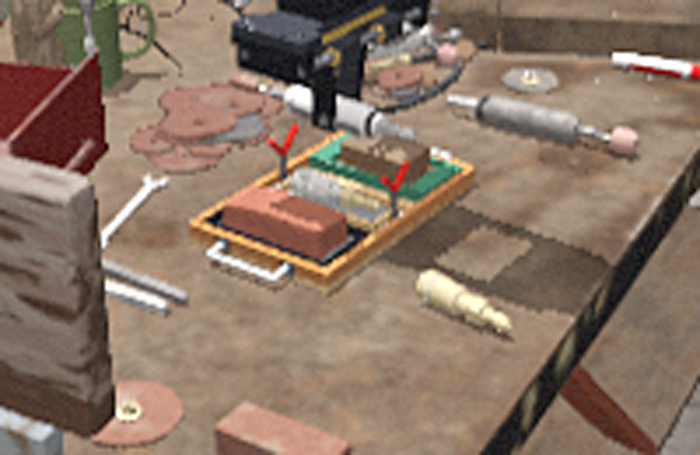

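The side view shows the grinder level in the gripper, lined up above the red V-rests at (285,140) and (395,180). Now I'll lower it.

>>> send_rows([
  [255, 0, 0, 0.015, 0],
  [255, 0, 0, 0.012, 0],
  [255, 0, 0, 0.008, 0],
  [255, 0, 0, 0.005, 0],
  [255, 0, 0, 0.003, 0],
  [255, 0, 0, 0, 0],
  [255, 0, 0, 0, 0],
  [255, 0, 0, 0, 0],
])

```text
time_s: 22.85
position: [0.6116, 0.0145, 0.0624]
tcp_rot: [[0.991, -0.131, 0.0], [-0.131, -0.991, -0.0], [0.0, 0.0, -1.0]]
force: [-0.6, -0.7, -2.6]
opening: 0.297
grasp_force: 30.0
```

>>> send_rows([
  [255, 0, -0.001, 0.001, 0],
  [255, 0, 0, 0, 0],
  [170, 0, 0, 0, 0],
  [165, 0, 0, 0, 0],
  [155, 0, 0, 0, 0],
  [145, 0, 0, 0, 0],
  [140, 0, 0, 0, 0],
  [140, 0, 0, 0, 0],
  [140, 0, 0, 0, 0],
  [140, 0, 0, -0.01, 0],
  [140, 0, 0, -0.02, 0],
  [140, 0, 0, -0.04, 0],
  [140, 0, 0, -0.04, 0],
  [140, -0.03, 0, -0.02, 0],
  [140, -0.03, 0.02, 0, 0],
  [140, -0.03, 0.03, 0, 0],
  [140, -0.02, 0.035, 0, 0],
  [140, 0, 0.041, 0, 0],
  [140, 0, 0.041, 0, 0],
  [140, 0, 0.041, 0, 0],
])

```text
time_s: 24.52
position: [0.4753, -0.177, 0.1923]
tcp_rot: [[0.992, -0.13, 0.001], [-0.13, -0.992, -0.001], [0.002, 0.001, -1.0]]
force: [1.2, -1.1, -0.7]
opening: 0.447
grasp_force: 0.0
```

>>> send_rows([
  [140, 0, 0.041, 0, 0],
  [140, 0, 0.041, 0, 0],
  [140, 0, 0.041, 0, 0],
  [140, 0, 0.041, 0, 0],
  [140, 0, 0.041, 0, 0],
  [140, 0, 0.03, 0, 0],
  [140, 0, 0, 0, 0],
  [140, 0, 0, 0, 0],
])

```text
time_s: 25.18
position: [0.4447, -0.4105, 0.1915]
tcp_rot: [[0.991, -0.134, 0.001], [-0.134, -0.991, -0.001], [0.001, 0.0, -1.0]]
force: [0.1, 0.3, -0.4]
opening: 0.451
grasp_force: 0.0
```

```bash
python3 - <<'E'
from h import *
p,d=capture('top'); W=cloud(d)
cv2.imwrite('pics/c4.png',cv2.resize(p[125:275,160:480],None,fx=2.5,fy=2.5,interpolation=cv2.INTER_CUBIC))
def B(x,y,a,b): x,y=tray(x,y); return ((x-a)/1e3,(x+a)/1e3,(y-b)/1e3,(y+b)/1e3)
print("grinder body",rect(W,B(0,0,55,28),.055,.09)); print("block",rect(W,B(0,-76,70,33),.035,.05)); print("bar",rect(W,B(0,76,70,33),.036,.05))
w=W[130:230,250:380].reshape(-1,3)*1000
a=np.radians(-7.5); q=w-[611.5,14.5,0]; tx=q[:,0]*np.cos(a)+q[:,1]*np.sin(a); ty=-q[:,0]*np.sin(a)+q[:,1]*np.cos(a)
for x in range(-110,120,10):
    m=(abs(tx-x)<5)&(abs(ty)<27)&(q[:,2]>46)&(q[:,2]<100)
    if m.any():
        t=m&(q[:,2]>q[m,2].max()-5); print(x,"y",ty[m].min().round(),ty[m].max().round(),"ztop",q[m,2].max().round(1),"ytop",ty[t].mean().round(1))
blobs(W,box=(.36,.56,-.45,.45))
E
```

```text
grinder body (array([611.9,  18.4]), array([ 35.2, 108.4]), -6.8, 493)
block (array([601.1, -58.5]), array([44.6, 75.3]), -8.3, 538)
bar (array([620.3,  90.9]), array([ 41.9, 103.6]), -7.1, 673)
-80 y -5.0 3.0 ztop 61.9 ytop -1.2
-70 y -6.0 4.0 ztop 63.9 ytop -1.4
-60 y -22.0 18.0 ztop 65.3 ytop -0.9
-50 y -10.0 8.0 ztop 66.6 ytop -0.1
-40 y -13.0 23.0 ztop 71.9 ytop 2.4
-30 y -14.0 20.0 ztop 70.2 ytop 0.3
-20 y -13.0 20.0 ztop 70.2 ytop 0.5
-10 y -14.0 21.0 ztop 69.6 ytop 2.2
0 y -13.0 21.0 ztop 70.5 ytop 0.9
10 y -14.0 21.0 ztop 70.3 ytop 0.9
20 y -12.0 20.0 ztop 70.2 ytop 1.5
30 y -13.0 19.0 ztop 71.9 ytop -0.5
40 y -13.0 16.0 ztop 69.7 ytop -0.3
50 y -10.0 8.0 ztop 66.5 ytop -1.8
60 y -19.0 20.0 ztop 62.3 ytop 1.2
70 y -4.0 6.0 ztop 63.2 ytop 0.9
80 y -0.0 1.0 ztop 57.8 ytop 0.5
90 y -5.0 5.0 ztop 61.3 ytop 0.1
100 y -6.0 6.0 ztop 61.9 ytop 0.8
px [322. 199.] n 802 c [542.5  20.4] size [235.1  35.1] ang 90.0 ztop [0.0203 0.06  ]
px [412. 221.] n 622 c [ 484.7 -229.9] size [ 39.4 151. ] ang 88.3 ztop [0.0252 0.0305]
px [500. 205.] n 208 c [ 539.6 -440.7] size [40.6 18.2] ang 1.8 ztop [0.0368 0.0494]
px [182. 226.] n 602 c [472.4 341.4] size [36.7 89.2] ang 86.6 ztop [0.0262 0.029 ]
px [494. 230.] n 84 c [ 472.9 -431.9] size [11.6 66.8] ang 83.4 ztop [0.0127 0.0157]
px [273. 239.] n 269 c [438.2 117.3] size [24.2 88.1] ang 74.1 ztop [0.0208 0.026 ]
px [499. 264.] n 108 c [ 395.4 -443.2] size [45.  13.3] ang 6.5 ztop [0.0135 0.0163]
```

View pics/c4.png

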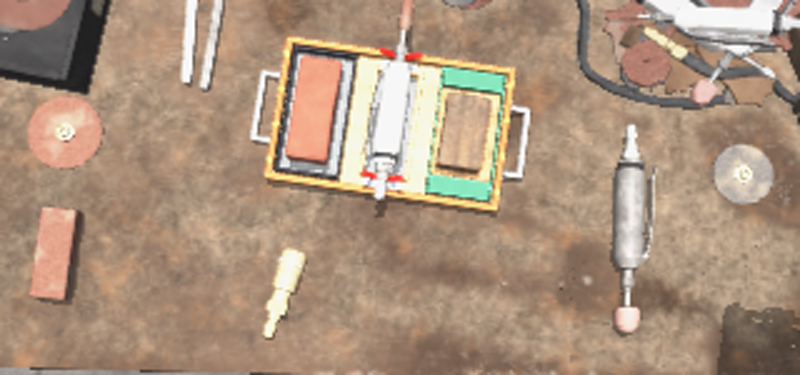

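The grinder lies level in both V-rests (top at 70 mm, centred within about 2 mm). The bar and block are in their pockets, and the look-alikes haven't moved. Handing in.

```bash
python3 -c "
from rig import *
print(hand_in())"
```

```text
the job is handed in; nothing more can be done
None
```

I packed all four items and handed the job in at about 25 s; by camera the bar, block and grinder sat about 2 mm or less from their targets, as did the coupler before the grinder covered it, and the look-alikes had not moved; no verdict was returned.

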